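# Lift the divider flap and kit the brass coupler into the lower tier

## Task

On the stores packing bench, lift the grey hinged flap of the blue two-tier parts case by its yellow tab and leave it standing open. Then set the brass coupler upright on the floor of the lower tier underneath, without dropping it, and leave the steel coupler, the red dust cap and the carton where they are.

Things in the scene. Friction and masses are not known exactly. Their poses are not given: they have to be found in the camera images.
- case: Blue plastic parts case, fixed. Origin: on the bench under the centre of the square lower bay (not of the whole case). Axes: z up, x from its front (robot side) to the rear, y along the hinge. Bay 150 x 150 mm inside, walls 5 mm thick, rim 55 mm above the bench, floor 5 mm above it. Behind it (x 80 to 160 mm) a fixed shallow upper tier with small fittings, walls 70 mm high.
- lower_in (a point): Centre of the floor of the lower bay (5 mm above the bench); axes as the case.
- flap (a joint): Angle of the grey hinged divider flap that covers the lower bay: 0 = shut, level on the bay walls; grows as its front edge (robot side) rises and swings away from the robot; 1.57 = upright; stop at 1.9. Stiff hinge: it stays at any angle where it is left; lifting it at the tab takes 2 to 3 N. Starts 0 to 0.12 rad open.
- flap_hinge (a point): Centre of the flap's hinge line: case x = 80 mm, y = 0, 56 mm above the bench. The line runs along the case's y. Axes turn with the flap (the case's at angle 0; the flap runs from here along its own -x). Flap: plate 158 x 158 mm, 5 mm thick, underside level with the hinge line when shut, 6 mm lips on its two sides.
- flap_tab (a point): Grip point in the yellow tab, 135 mm from the hinge along the flap, 32 mm above the flap's underside (27 above its top face). The tab is a fin 12 mm thick along the hinge line (pinch it along the case's y), 30 mm long, 41 mm tall, 8 mm back from the front edge. It can turn between fingers that stay pointing down. With the flap upright it points away from the robot. Axes as flap_hinge.
- brass_coupler: Brass (golden) coupler, standing upright on the bench: a hexagonal foot 20 mm tall, 33 mm across flats and 38 mm across corners, and above it a round sleeve of 28 mm diameter up to the top at 60 mm. About 0.22 kg. Origin: centre of the underside; z up.
- steel_coupler: Bystander: steel (silver) coupler of the same shape and size, standing upright on the bench. Origin: centre of the underside.
- dust_cap: Bystander: red plastic dust cap, 34 mm diameter, 34 mm tall, standing upright on the bench. Origin: centre of the underside.
- carton: Bystander: small closed cardboard carton, 100 by 70 by 50 mm tall, on the bench. Origin: centre of the underside.

How it is judged:
By the outcome, as a careful person would: the job done as asked, in the order asked, and still so for the second after the job is handed in, with the robot touching nothing.
It also fails if it takes over 59 s, if anything falls off the work surface, if the arm or the gripper's body presses on something with over 40 N, if the wrist force passes 120 N, or if a joint passes its speed limit or range.

## Robot

A 7-joint arm with a two-finger parallel gripper is mounted at the origin on the work surface. World frame = base frame: x ahead of the robot, y to its left, z up, the work surface at z = 0. Lengths are in m, angles in degrees, forces in N, time in s.
With the tool pointing down it reaches from about 0.4 to 0.85 m from the base axis. Payload 10.4 kg.
Tool frame: the origin (TCP) lies on the centre line of the jaws, within the pads' length; the fingertips stand 17 mm ahead of it and the grasp point (between the pads) lies 2 mm behind it; z points along the fingers, y is the line along which they close (so a half turn about z gives the same grasp; the last joint's range is limited). The gripper opens to 85 mm and grips with 20 to 120 N. Pads are 22 mm wide; open, the fingers measure 114 mm over their backs; the gripper's body (76 mm by 85 mm) begins 54 mm behind the grasp point. The pads swing forward as they close: fully open they stand 13 mm farther back than shut.
Start: joints at [-71.024, 19.034, -3.707, 83.658, 1.238, 77.344, -5.071], TCP at [0.217, 0.586, 0.211] pointing down, gripper open.
Joint ranges: [-148.97, 148.97], [-28.65, 121.19], [-84.17, 76.75], [9.2, 138.47], [-72.65, 252.65], [3.7, 117.97], [-149.18, 149.18]. Speed limits (degrees/s): [127.2, 127.2, 159.86, 159.86, 180, 180, 180].

## Interface

Orientations are given as a 3x3 rotation matrix whose columns are the frame's x, y, z axes.
In Python, from workcell import r gives the robot as it stands.
- The arm moves only by the shell command python3 -m crank 'ROWS' [OPENING] [FORCE]. ROWS is a JSON object of lists of equal length, an entry for each row: "travel": the shift along the tool's x, y, z each as a share of 0.8 m, from -1 to 1, a list of three; "dr": the turn, a rotation vector about the tool's x, y, z each as a share of 2 rad, from -1 to 1, a list of three. In form: {"travel": [[dx, dy, dz], ...], "dr": [[ax, ay, az], ...]}. A call has 1 to 20 rows; each row is the pose to reach, as a shift and turn from the pose commanded when the call began, along the tool's axes at that moment; what a row does not reach only later rows make up. A row lasts 1/12 s, in which the tool goes at most 41.7 mm and 7.16 degrees, less where a joint would pass 70% of its speed; a pose out of reach is approached as far as the arm can. A call with a number of a shift or a turn outside -1 to 1 is refused whole. A call with a gripper value outside its range is refused whole. OPENING is the opening, from -1 (shut) to 1 (fully open), set as the call begins (- or left out, the last holds). The fingers move at their own pace and stop on an object; FORCE is the grip in N (left out, the last holds). Time passes only in rows, so rows that repeat a pose let the fingers close. It gives the time, the measured TCP pose, the force, the opening and the grip force at its end, in the units of the state.
- r.get_obs(): the state, without advancing time (a new reading comes with each control period).
- r.capture(name): name is "side" or "top"; returns (picture, depth): 384x512x3 uint8, red, green, blue; 384x512 float32, m along the optical axis (not along the pixel's ray), 0 where there is no reading.
- r.get_calibration(name): a dict with "fx", "fy", "cx", "cy" (pixels), "k1" (the pictures are not rectified: a ray, as slopes to the right and down, at radius r is drawn at 1 + k1 r^2 times it, then the intrinsics apply), "world_to_cam" (4x4, takes a point from world to camera coordinates). Camera axes: x right, y down, z forward; pixel columns grow to the right and rows downward; lengths in m; the calibration is good to about 2 mm. A picture is of the moment at which its call begins. get_calibration takes no time and is no camera call.
- r.close_job(): hands the job in; it is judged then, once.
The state is a dict: "time_s": time; "q": joint angles; "joint_velocities": joint speeds; "joint_torque": joint torques, N m; "ee_pos": TCP position; "tool_rot": TCP orientation; "ft_force": force on the tool from outside, world axes, zero at the start; "wrist_torque": the same for the moment, N m; "finger_gap": finger opening in m; "grip_force": force on a finger pad.
Only numpy, scipy, OpenCV 4.12 (cv2) and the standard library are available. Lean on these libraries where they do the work, as an engineer would, in place of code of your own. Each camera call takes 0.05 s, during which the arm holds its last target. There are 200 camera calls.

## Working session

There is one attempt and no reset: what is moved stays moved. The work goes in short steps, Python scripts to look and compute and a shell command to move; the robot and the scene stay as the last step left them, time stands still between calls to the robot, and variables do not carry over. Pictures are saved under pics/ and viewed, at most 10 in all, crops included, and the job is handed in when it is done.

```bash
ls; mkdir -p pics; cat > h.py <<'E'
import numpy as np, cv2
from workcell import r
def K(n):
    c=r.get_calibration(n); return c,np.array([[c['fx'],0,c['cx']],[0,c['fy'],c['cy']],[0,0,1.]]),np.array([c['k1'],0,0,0.]),np.array(c['world_to_cam'])
def rays(n,px):
    c,k,d,T=K(n); u=cv2.undistortPoints(np.array(px,float).reshape(-1,1,2),k,d).reshape(-1,2)
    dirs=np.c_[u,np.ones(len(u))]@T[:3,:3]; o=-T[:3,:3].T@T[:3,3]; return o,dirs
def plane(n,px,z):
    o,d=rays(n,px); return o+d*((z-o[2])/d[:,2])[:,None]
def cloud(n,dep,mask):
    v,u=np.nonzero(mask&(dep>0)); o,d=rays(n,np.c_[u,v]); return o+d*dep[v,u][:,None]
E
python3 - <<'E'
from h import *
for n in('side','top'):
    p,d=r.capture(n); np.savez('/tmp/'+n,p=p,d=d); cv2.imwrite(f'pics/{n}0.png',p[:,:,::-1])
    print(n,K(n)[0]['fx'],rays(n,[[256,192]]))
o=r.get_obs();print(o)
E
```

```text
pics
side 355.4314227246643 (array([0.18733401, 0.33068788, 0.59592979]), array([[ 0.48909502, -0.5541606 , -0.67358145]]))
top 395.8692520588786 (array([ 0.34214698, -0.08901817,  0.95260497]), array([[ 0.23601373, -0.02461867, -0.97168239]]))
{'time_s': 0.1, 'q': array([-71.02621088,  19.06852169,  -3.70570701,  83.69997844,
         1.23668542,  77.34270301,  -5.07249158]), 'joint_velocities': array([ 0.03530855, -0.23887614, -0.04890744, -0.01203852,  0.03183166,
        0.10531973,  0.01785077]), 'joint_torque': array([ 1.23432419e-03, -6.26746631e+01,  4.89530771e-02, -3.92427349e+01,
        1.63160643e-02,  6.99805445e-03, -1.90199984e-06]), 'ee_pos': array([0.21640434, 0.5859673 , 0.20990373]), 'tool_rot': array([[-9.38065244e-01,  3.46458436e-01, -3.87078318e-04],
       [ 3.46458649e-01,  9.38064497e-01, -1.18471916e-03],
       [-4.73515187e-05, -1.24545050e-03, -9.99999223e-01]]), 'ft_force': array([-0.11391017, -0.12050031, -0.01298197]), 'wrist_torque': array([-0.01357966, -0.02996044, -0.00806988]), 'grip_force': 0.0, 'finger_gap': 0.0853766349216882}
```

View pics/side0.png

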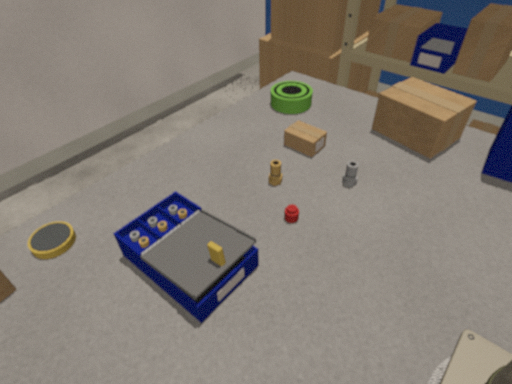

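View pics/top0.png

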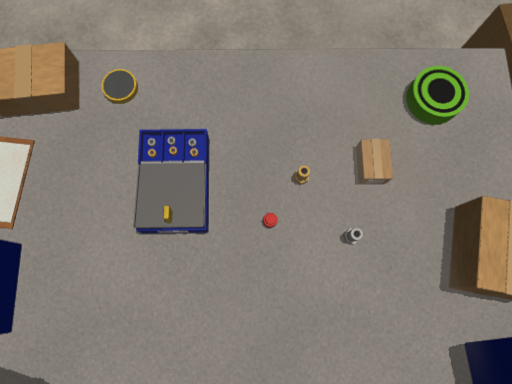

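Both views show the whole scene. In the top view the tab is at (167,213), brass at (303,175), steel at (353,236), cap at (270,220) and carton at (375,160). The case spans (136..208, 129..233), with the flap nearly shut.

```bash
cat > m.py <<'E'
from h import *
def hsv(p): return cv2.cvtColor(p,cv2.COLOR_RGB2HSV)
def box(s,u0,v0,u1,v1):
    m=np.zeros(s,bool); m[v0:v1,u0:u1]=1; return m
def rng(h,a,b): return cv2.inRange(h,np.array(a),np.array(b))>0
E
python3 - <<'E'
from m import *
for n,B in (('top',dict(tab=(155,200,180,225),brass=(290,160,315,190),steel=(340,222,367,248),cap=(258,208,282,232),carton=(350,130,400,190),case=(125,120,220,240),flap=(138,165,206,228))),
            ('side',dict(tab=(200,235,230,270),brass=(262,155,288,190),steel=(338,157,362,190),cap=(280,200,302,225),carton=(280,118,330,158),case=(110,190,262,322)))):
    f=np.load(f'/tmp/{n}.npz');p,d=f['p'],f['d'];h=hsv(p)
    C=dict(tab=((20,120,80),(35,255,255)),brass=((12,90,30),(30,255,255)),steel=((0,0,0),(179,255,255)),cap=((0,150,60),(179,255,255)),carton=((8,60,60),(22,255,255)),case=((110,150,40),(130,255,255)),flap=((0,0,0),(179,60,255)))
    for k,b in B.items():
        m=rng(h,*C[k])&box(d.shape,*b); P=cloud(n,d,m)
        if k=='steel': P=P[P[:,2]>.03]
        if k in('brass','steel'): T=P[P[:,2]>.052]
        elif k=='cap': T=P[P[:,2]>.028]
        elif k=='carton': T=P[P[:,2]>.042]
        else: T=P
        if k=='flap':
            A=np.c_[P[:,:2],np.ones(len(P))]; s=np.ones(len(P),bool)
            for _ in range(5):
                c=np.linalg.lstsq(A[s],P[s,2],rcond=None)[0]; s=abs(A@c-P[:,2])<.004
            print('flap plane',c,'rms',np.std((A@c-P[:,2])[s]),s.sum(),P[s].mean(0)); continue
        print(n,k,len(P),'mean',T.mean(0).round(4),'lo',T.min(0).round(3),'hi',T.max(0).round(3), 'mid',((T.min(0)+T.max(0))/2).round(4))
        if k=='case':
            q=P[P[:,2]>.045]; R=cv2.minAreaRect(q[:,:2].astype(np.float32)); print(R, cv2.boxPoints(R).round(4).tolist())
        if k=='carton': print(cv2.minAreaRect(T[:,:2].astype(np.float32)))
        if k=='tab': print(cv2.minAreaRect(T[T[:,2]>.085][:,:2].astype(np.float32)))
E
```

```text
top tab 120 mean [0.5    0.0821 0.1087] lo [0.486 0.077 0.073] hi [0.527 0.091 0.121] mid [0.5064 0.084  0.0971]
((0.501265287399292, 0.08293260633945465), (0.031278111040592194, 0.011186149902641773), 2.4977316856384277)
top brass 192 mean [ 0.6075 -0.224   0.0593] lo [ 0.596 -0.237  0.053] hi [ 0.622 -0.211  0.064] mid [ 0.6089 -0.2241  0.0582]
top steel 158 mean [ 0.4591 -0.3376  0.0594] lo [ 0.446 -0.352  0.053] hi [ 0.473 -0.325  0.064] mid [ 0.4593 -0.3382  0.0588]
top cap 146 mean [ 0.4995 -0.1447  0.0335] lo [ 0.486 -0.156  0.028] hi [ 0.515 -0.133  0.038] mid [ 0.5004 -0.1446  0.0331]
top carton 1423 mean [ 0.6407 -0.402   0.0494] lo [ 0.592 -0.438  0.042] hi [ 0.693 -0.367  0.055] mid [ 0.6424 -0.4025  0.0486]
((0.642349898815155, -0.40266939997673035), (0.07071034610271454, 0.1007351502776146), 89.56440734863281)
top case 1810 mean [0.6522 0.0799 0.0545] lo [0.472 0.004 0.031] hi [0.713 0.164 0.073] mid [0.5923 0.0843 0.0523]
((0.5924866199493408, 0.08432579785585403), (0.2405586838722229, 0.16004535555839539), 0.17647330462932587) [[0.47200000286102295, 0.164000004529953]
[... 790 characters left out ...]
0.028] hi [ 0.51  -0.132  0.035] mid [ 0.4998 -0.1424  0.0318]
side carton 1026 mean [ 0.6393 -0.3971  0.0489] lo [ 0.592 -0.437  0.042] hi [ 0.693 -0.364  0.053] mid [ 0.6425 -0.4007  0.0474]
((0.6425451636314392, -0.40080851316452026), (0.07282659411430359, 0.10073763132095337), 89.19142150878906)
side case 3324 mean [0.5979 0.1109 0.045 ] lo [0.472 0.009 0.002] hi [0.712 0.166 0.071] mid [0.5923 0.0876 0.0369]
((0.5923471450805664, 0.08717590570449829), (0.23961222171783447, 0.15725944936275482), 0.17688332498073578) [[0.4722999930381775, 0.16539999842643738], [0.47279998660087585, 0.008200000040233135], [0.7124000191688538, 0.008899999782443047], [0.711899995803833, 0.16619999706745148]]
```

```bash
cat > s.py <<'E'
from h import *
from scipy.spatial.transform import Rotation as R
def go(*pts,yaw=0.):
    "shares for TCP world points, final tool: down, x axis at yaw+180 deg"
    o=r.get_obs(); M=np.array(o['tool_rot']); c,s=np.cos(np.radians(yaw)),np.sin(np.radians(yaw))
    G=np.array([[-c,-s,0],[-s,c,0],[0,0,-1.]])
    print('now',o['ee_pos'].round(4),'F',o['ft_force'].round(1),'gap',round(o['finger_gap'],4),'dr',(R.from_matrix(M.T@G).as_rotvec()/2).round(4))
    for p in pts: print(np.round(p,4),(M.T@(np.array(p)-o['ee_pos'])/.8).round(4), 'mm',round(1000*np.linalg.norm(np.array(p)-o['ee_pos'])))
E
python3 -c "
from s import *
go((.5013,.085,.211),(.5013,.085,.1006))"
```

```text
now [0.2164 0.586  0.2099] F [-0.1 -0.1 -0. ] gap 0.0854 dr [-6.000e-04 -1.000e-04 -1.769e-01]
[0.5013 0.085  0.211 ] [-0.551  -0.464  -0.0008] mm 576
[0.5013 0.085  0.1006] [-0.551  -0.4639  0.1372] mm 587
```

```bash
python3 -m crank '{"travel":[[-0.551,-0.464,0],[-0.551,-0.464,0],[-0.551,-0.464,0],[-0.551,-0.464,0],[-0.551,-0.464,0],[-0.551,-0.464,0],[-0.551,-0.464,0],[-0.551,-0.464,0],[-0.551,-0.464,0],[-0.551,-0.464,0],[-0.551,-0.464,0],[-0.551,-0.464,0],[-0.551,-0.464,0],[-0.551,-0.464,0],[-0.551,-0.464,0],[-0.551,-0.464,0],[-0.551,-0.464,0],[-0.551,-0.464,0]],"dr":[[0,0,-0.177],[0,0,-0.177],[0,0,-0.177],[0,0,-0.177],[0,0,-0.177],[0,0,-0.177],[0,0,-0.177],[0,0,-0.177],[0,0,-0.177],[0,0,-0.177],[0,0,-0.177],[0,0,-0.177],[0,0,-0.177],[0,0,-0.177],[0,0,-0.177],[0,0,-0.177],[0,0,-0.177],[0,0,-0.177]]}' 0.0 40; python3 -c "
from s import *
go((.5013,.085,.211),(.5013,.085,.1016))"
```

```text
time_s: 1.6
ee_pos: [0.5009, 0.0866, 0.2104]
tool_rot: [[-1.0, -0.002, -0.001], [-0.002, 1.0, 0.0], [0.001, 0.0, -1.0]]
ft_force: [0.3, -0.0, 0.4]
finger_gap: 0.0426
grip_force: 0.0
now [0.5009 0.0866 0.2104] F [ 0.3 -0.   0.4] gap 0.0426 dr [ 0.0001 -0.0003  0.0011]
[0.5013 0.085  0.211 ] [-0.0005 -0.002  -0.0008] mm 2
[0.5013 0.085  0.1016] [-0.0006 -0.0021  0.136 ] mm 109
```

```bash
python3 -m crank '{"travel":[[0,0,0.04],[0,0,0.08],[0,0,0.11],[0,0,0.13],[0,0,0.136],[0,0,0.136],[0,0,0.136]],"dr":[[0,0,0],[0,0,0],[0,0,0],[0,0,0],[0,0,0],[0,0,0],[0,0,0]]}' && python3 -m crank '{"travel":[[0,0,0],[0,0,0],[0,0,0],[0,0,0],[0,0,0],[0,0,0]],"dr":[[0,0,0],[0,0,0],[0,0,0],[0,0,0],[0,0,0],[0,0,0]]}' -1 40; python3 - <<'E'
from s import *
# TCP arc: tab grip pt minus 2 mm
def tab(t): return np.array([.632-.135*np.cos(t)+.032*np.sin(t),.085,.056+.135*np.sin(t)+.032*np.cos(t)-.002])
o=r.get_obs(); c=o['ee_pos']; print(c,o['finger_gap'],o['ft_force'])
# angle implied by z ; delta rows
for t in np.linspace(.11,1.78,21): print(round(t,3),((tab(t)-tab(.11))/.8).round(4)*[-1,0,-1])
E
```

```text
time_s: 2.18
ee_pos: [0.5017, 0.0862, 0.1027]
tool_rot: [[-1.0, -0.001, 0.001], [-0.001, 1.0, 0.0], [-0.001, 0.0, -1.0]]
ft_force: [-0.2, 0.3, 0.8]
finger_gap: 0.0427
grip_force: 0.0
time_s: 2.68
ee_pos: [0.5015, 0.0854, 0.102]
tool_rot: [[-1.0, -0.0, 0.0], [-0.0, 1.0, 0.0], [-0.0, 0.0, -1.0]]
ft_force: [0.2, 0.5, -0.4]
finger_gap: 0.0001
grip_force: 0.0
[0.50150892 0.08542684 0.10197707] 0.0001318629948918247 [ 0.22508591  0.47710358 -0.3944993 ]
0.11 [-0.  0. -0.]
0.194 [-0.0054  0.     -0.0134]
0.277 [-0.012   0.     -0.0263]
0.36 [-0.0195  0.     -0.0387]
0.444 [-0.0281  0.     -0.0503]
0.528 [-0.0377  0.     -0.0612]
0.611 [-0.0481  0.     -0.0713]
0.694 [-0.0593  0.     -0.0805]
0.778 [-0.0712  0.     -0.0886]
0.861 [-0.0838  0.     -0.0958]
0.945 [-0.0969  0.     -0.1019]
1.028 [-0.1105  0.     -0.1069]
1.112 [-0.1245  0.     -0.1107]
1.196 [-0.1387  0.     -0.1134]
1.279 [-0.1531  0.     -0.1148]
1.362 [-0.1676  0.     -0.1151]
1.446 [-0.182   0.     -0.1141]
1.529 [-0.1963  0.     -0.112 ]
1.613 [-0.2104  0.     -0.1086]
1.696 [-0.2242  0.     -0.1041]
1.78 [-0.2375  0.     -0.0985]
```

```bash
python3 - <<'E'
from m import *
for n,b in(('side',(90,130,340,330)),('top',(110,110,260,250))):
    p,d=r.capture(n); np.savez('/tmp/'+n+'1',p=p,d=d); q=p[b[1]:b[3],b[0]:b[2],::-1]; cv2.imwrite(f'pics/{n}1.png',cv2.resize(q,None,fx=2.5,fy=2.5))
E
cd pics; python3 -c "
import cv2,numpy as np
a,b=cv2.imread('side1.png'),cv2.imread('top1.png');c=np.zeros((500,1000+0,3),np.uint8);c[:500,:625]=a[:500];c[:350,625:1000]=b;cv2.imwrite('j1.png',cv2.resize(c,None,fx=.8,fy=.8))"
```

```text
(no output)
```

View pics/j1.png

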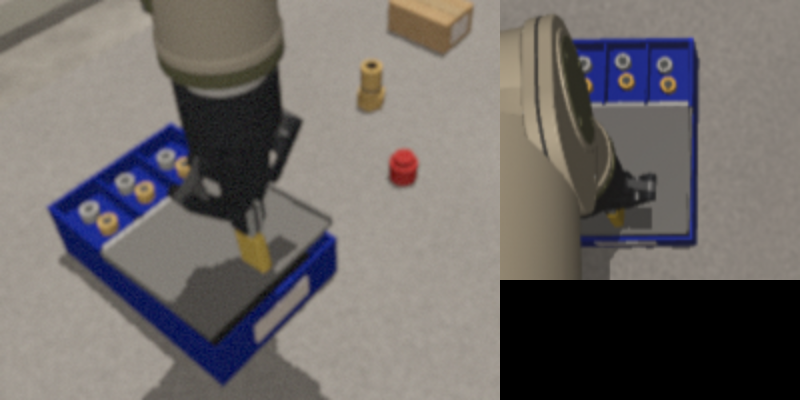

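The joined picture shows the shut fingers ending at about (250,225), behind the tab or over it. The tab was missed, so I measure the fingers against the tab.

```bash
python3 - <<'E'
from m import *
for n in('side','top'):
    f=np.load(f'/tmp/{n}1.npz');p,d=f['p'],f['d'];h=hsv(p)
    b=(150,180,225,280) if n=='side' else (135,150,190,235)
    b=(150,190,230,250) if n=='side' else (140,160,190,225)
    P=cloud(n,d,rng(h,(0,0,0),(179,255,75))&box(d.shape,*b)); P=P[(P[:,2]>.078)&(P[:,2]<.2)]
    for a in np.arange(.08,.2,.012):
        q=P[(P[:,2]>=a)&(P[:,2]<a+.012)]
        if len(q)>3: print(n,round(a,3),len(q),np.percentile(q,5,axis=0).round(3),np.percentile(q,95,axis=0).round(3))
    T=cloud(n,d,rng(h,(20,120,60),(35,255,255))&box(d.shape,150,190,240,270)); T=T[(T[:,0]<.54)&(T[:,2]>.06)]
    print('tab',n,len(T),T.min(0).round(3),T.max(0).round(3))
    b=(140,165,206,228)
    if n=='top':
        P=cloud(n,d,rng(h,(0,0,0),(179,60,255))&box(d.shape,175,165,204,225)); P=P[P[:,2]<.09]; A=np.c_[P[:,0],np.ones(len(P))]; print(np.linalg.lstsq(A,P[:,2],rcond=None)[0])
print(r.get_obs()['q'],r.get_obs()['ee_pos'])
E
```

```text
side 0.128 33 [0.491 0.076 0.131] [0.505 0.1   0.139]
side 0.14 47 [0.491 0.074 0.141] [0.504 0.1   0.151]
side 0.152 37 [0.49  0.08  0.152] [0.497 0.1   0.163]
side 0.164 154 [0.489 0.062 0.166] [0.506 0.114 0.176]
side 0.176 180 [0.489 0.058 0.176] [0.509 0.123 0.187]
side 0.188 193 [0.485 0.048 0.189] [0.5   0.133 0.199]
tab side 221 [0.486 0.08  0.076] [0.515 0.1   0.134]
top 0.08 15 [0.483 0.078 0.08 ] [0.502 0.108 0.088]
top 0.092 6 [0.491 0.078 0.097] [0.501 0.079 0.1  ]
top 0.128 6 [0.49  0.073 0.129] [0.494 0.087 0.14 ]
top 0.14 10 [0.49  0.071 0.14 ] [0.496 0.088 0.151]
top 0.164 11 [0.487 0.057 0.166] [0.498 0.072 0.176]
top 0.176 34 [0.489 0.047 0.177] [0.498 0.069 0.187]
top 0.188 25 [0.484 0.038 0.189] [0.497 0.071 0.198]
tab top 48 [0.485 0.078 0.084] [0.501 0.088 0.129]
[-0.11451918  0.13326052]
[-33.12390973   9.69395694  20.07604642 109.74256554  -3.78921015
  61.19300014  78.52498644] [0.50143177 0.0854008  0.1018291 ]
```

The fingers sit right over the tab in x and y, but their tips appear about 40 mm higher than the reported pose implies. I'll raise clear and measure the tips free of the tab, fingers shut.

```bash
python3 -m crank '{"travel":[[0,0,-0.04],[0,0,-0.06],[0,0,-0.06],[0,0,-0.06],[0,0,-0.06],[0,0,-0.06]],"dr":[[0,0,0],[0,0,0],[0,0,0],[0,0,0],[0,0,0],[0,0,0]]}'; python3 - <<'E'
from m import *
p,d=r.capture('side'); h=hsv(p)
P=cloud('side',d,box(d.shape,120,60,280,280)); s=(abs(P[:,0]-.5)<.03)&(abs(P[:,1]-.085)<.06)&(P[:,2]>.125); P=P[s]
for a in np.arange(.125,.27,.008):
    q=P[(P[:,2]>=a)&(P[:,2]<a+.008)]
    if len(q)>2: print(round(a,3),len(q),q.min(0).round(3),q.max(0).round(3))
print(r.get_obs()['ee_pos'])
cv2.imwrite('pics/s2.png',cv2.resize(p[130:290,120:320,::-1],None,fx=3,fy=3))
E
```

```text
time_s: 3.28
ee_pos: [0.5008, 0.0852, 0.1488]
tool_rot: [[-1.0, -0.0, -0.002], [-0.0, 1.0, -0.0], [0.002, -0.0, -1.0]]
ft_force: [0.4, -0.5, -0.6]
finger_gap: 0.0003
grip_force: 0.0
0.165 8 [0.491 0.079 0.169] [0.497 0.092 0.172]
0.173 43 [0.489 0.072 0.173] [0.504 0.099 0.181]
0.181 60 [0.489 0.072 0.181] [0.508 0.1   0.189]
0.189 69 [0.489 0.072 0.189] [0.505 0.1   0.197]
0.197 53 [0.49  0.072 0.197] [0.499 0.1   0.205]
0.205 44 [0.487 0.066 0.205] [0.495 0.101 0.213]
0.213 123 [0.487 0.054 0.213] [0.514 0.118 0.221]
0.221 203 [0.488 0.047 0.221] [0.513 0.124 0.229]
0.229 147 [0.484 0.039 0.229] [0.514 0.132 0.237]
0.237 201 [0.483 0.033 0.237] [0.504 0.137 0.245]
0.245 203 [0.483 0.026 0.245] [0.503 0.145 0.253]
0.253 273 [0.483 0.026 0.253] [0.513 0.145 0.261]
0.261 346 [0.481 0.027 0.261] [0.514 0.145 0.269]
0.269 273 [0.481 0.046 0.269] [0.508 0.134 0.277]
[0.50080836 0.08523742 0.14880845]
```

View pics/s2.png

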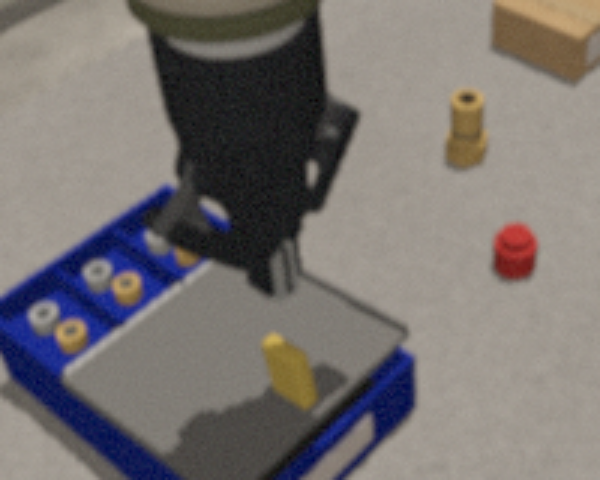

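The picture shows the shut fingertips at about (280,293) in the crop, clear of the tab at (290,370). Tips measure z ≈ 0.170 with the TCP reported at 0.149, where 0.132 was expected. So the real tool is about 38 mm higher than reported, and I subtract that from every target height.

```bash
python3 -m crank '{"travel":[[0,0,0],[0,0,0],[0,0,0],[0,0,0.03],[0,0,0.06],[0,0,0.08],[0,0,0.095],[0,0,0.103],[0,0,0.103],[0,0,0.103]],"dr":[[0,0,0],[0,0,0],[0,0,0],[0,0,0],[0,0,0],[0,0,0],[0,0,0],[0,0,0],[0,0,0],[0,0,0]]}' 0 40 && python3 -m crank '{"travel":[[0,0,0],[0,0,0],[0,0,0],[0,0,0],[0,0,0],[0,0,0]],"dr":[[0,0,0],[0,0,0],[0,0,0],[0,0,0],[0,0,0],[0,0,0]]}' -1 40
```

```text
time_s: 4.17
ee_pos: [0.5016, 0.0854, 0.0677]
tool_rot: [[-1.0, -0.0, 0.0], [-0.0, 1.0, -0.0], [-0.0, -0.0, -1.0]]
ft_force: [-0.3, 0.0, 0.6]
finger_gap: 0.0429
grip_force: 0.0
time_s: 4.67
ee_pos: [0.5017, 0.0846, 0.0678]
tool_rot: [[-1.0, 0.0, 0.001], [0.0, 1.0, -0.0], [-0.001, -0.0, -1.0]]
ft_force: [-1.3, -5.9, 2.9]
finger_gap: 0.0109
grip_force: 43.5
```

The tab is held: gap 10.9 mm, 43 N. The grip is about 5 mm above nominal, so I recompute the arc.

```bash
python3 - <<'E'
import numpy as np
T=lambda t:np.array([.632-.135*np.cos(t)+.037*np.sin(t),.135*np.sin(t)+.037*np.cos(t)])
for a,b in((.11,.94),(.94,1.76)): print(np.array([-(T(t)-T(a))/.8 for t in np.linspace(a,b,15)]).round(3).tolist())
E
```

```text
[[-0.0, -0.0], [-0.004, -0.01], [-0.009, -0.019], [-0.014, -0.028], [-0.02, -0.036], [-0.026, -0.045], [-0.033, -0.053], [-0.04, -0.06], [-0.047, -0.067], [-0.055, -0.074], [-0.064, -0.08], [-0.073, -0.085], [-0.082, -0.091], [-0.091, -0.095], [-0.1, -0.099]]
[[-0.0, -0.0], [-0.01, -0.003], [-0.02, -0.006], [-0.03, -0.008], [-0.04, -0.01], [-0.05, -0.011], [-0.06, -0.011], [-0.07, -0.011], [-0.081, -0.01], [-0.091, -0.009], [-0.101, -0.007], [-0.111, -0.005], [-0.12, -0.001], [-0.13, 0.002], [-0.139, 0.007]]
```

```bash
python3 -m crank '{"travel":[[-0.004,0,-0.010],[-0.009,0,-0.019],[-0.014,0,-0.028],[-0.020,0,-0.036],[-0.026,0,-0.045],[-0.033,0,-0.053],[-0.040,0,-0.060],[-0.047,0,-0.067],[-0.055,0,-0.074],[-0.064,0,-0.080],[-0.073,0,-0.085],[-0.082,0,-0.091],[-0.091,0,-0.095],[-0.100,0,-0.099],[-0.100,0,-0.099]],"dr":[[0,0,0],[0,0,0],[0,0,0],[0,0,0],[0,0,0],[0,0,0],[0,0,0],[0,0,0],[0,0,0],[0,0,0],[0,0,0],[0,0,0],[0,0,0],[0,0,0],[0,0,0]]}'
```

```text
time_s: 5.92
ee_pos: [0.5818, 0.0849, 0.147]
tool_rot: [[-1.0, 0.0, -0.001], [0.0, 1.0, -0.001], [0.001, -0.001, -1.0]]
ft_force: [-3.1, -4.9, 1.9]
finger_gap: 0.0115
grip_force: 43.4
```

Holding well with low forces, so I carry on up to about 1.76 rad.

```bash
python3 -m crank '{"travel":[[-0.010,0,-0.003],[-0.020,0,-0.006],[-0.030,0,-0.008],[-0.040,0,-0.010],[-0.050,0,-0.011],[-0.060,0,-0.011],[-0.070,0,-0.011],[-0.081,0,-0.010],[-0.091,0,-0.009],[-0.101,0,-0.007],[-0.111,0,-0.005],[-0.120,0,-0.001],[-0.130,0,0.002],[-0.139,0,0.007],[-0.139,0,0.007],[-0.139,0,0.007]],"dr":[[0,0,0],[0,0,0],[0,0,0],[0,0,0],[0,0,0],[0,0,0],[0,0,0],[0,0,0],[0,0,0],[0,0,0],[0,0,0],[0,0,0],[0,0,0],[0,0,0],[0,0,0],[0,0,0]]}' && python3 -m crank '{"travel":[[0,0,0],[0,0,0],[0,0,0],[0,0,0],[0,0,0],[0,0,0]],"dr":[[0,0,0],[0,0,0],[0,0,0],[0,0,0],[0,0,0],[0,0,0]]}' -0.2 && python3 -m crank '{"travel":[[0,0,-0.03],[0,0,-0.07],[0,0,-0.11],[0,0,-0.15],[0,0,-0.15],[0,0,-0.15]],"dr":[[0,0,0],[0,0,0],[0,0,0],[0,0,0],[0,0,0],[0,0,0]]}'; python3 -c "
from h import *
p,d=r.capture('side'); cv2.imwrite('pics/s3.png',p[:,:,::-1])
from s import go
go((.608,-.223,.217),yaw=0)"
```

```text
time_s: 7.25
ee_pos: [0.6941, 0.0853, 0.1424]
tool_rot: [[-1.0, 0.0, 0.003], [0.0, 1.0, 0.0], [-0.003, 0.0, -1.0]]
ft_force: [1.3, -3.2, 4.0]
finger_gap: 0.0115
grip_force: 50.6
time_s: 7.75
ee_pos: [0.6925, 0.0857, 0.1409]
tool_rot: [[-1.0, -0.0, -0.0], [-0.0, 1.0, 0.0], [0.0, 0.0, -1.0]]
ft_force: [-0.5, -0.0, -1.0]
finger_gap: 0.0337
grip_force: 0.0
time_s: 8.25
ee_pos: [0.6936, 0.0854, 0.2634]
tool_rot: [[-1.0, -0.0, 0.004], [-0.0, 1.0, 0.001], [-0.004, 0.001, -1.0]]
ft_force: [0.0, -0.1, -0.7]
finger_gap: 0.0346
grip_force: 0.0
now [0.6928 0.0855 0.2613] F [-0.1  0.2 -0.4] gap 0.0342 dr [0.0002 0.0004 0.0001]
[ 0.608 -0.223  0.217] [ 0.1061 -0.3856  0.0551] mm 323
```

View pics/s3.png

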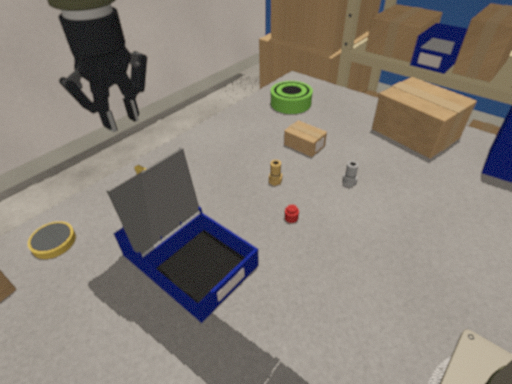

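The side view shows the flap standing open past upright around (155,200). The bay is empty and visible at (200,262), and brass is still at (275,173). Next is the brass coupler.

```bash
python3 -m crank '{"travel":[[0.105,-0.3845,0.05],[0.105,-0.3845,0.05],[0.105,-0.3845,0.05],[0.105,-0.3845,0.05],[0.105,-0.3845,0.05],[0.105,-0.3845,0.05],[0.105,-0.3845,0.05],[0.105,-0.3845,0.05],[0.105,-0.3845,0.05],[0.105,-0.3845,0.05],[0.105,-0.3845,0.05],[0.105,-0.3845,0.05]],"dr":[[0,0,0],[0,0,0],[0,0,0],[0,0,0],[0,0,0],[0,0,0],[0,0,0],[0,0,0],[0,0,0],[0,0,0],[0,0,0],[0,0,0]]}' 0.3 && python3 -m crank '{"travel":[[0,0,0.03],[0,0,0.07],[0,0,0.11],[0,0,0.13],[0,0,0.13],[0,0,0.13]],"dr":[[0,0,0],[0,0,0],[0,0,0],[0,0,0],[0,0,0],[0,0,0]]}'; python3 - <<'E'
from m import *
from s import go
p,d=r.capture('side'); cv2.imwrite('pics/s4.png',cv2.resize(p[60:220,180:380,::-1],None,fx=3,fy=3))
P=cloud('side',d,box(d.shape,200,40,340,200)); P=P[(abs(P[:,0]-.608)<.03)&(abs(P[:,1]+.222)<.06)&(P[:,2]>.065)]
for a in np.arange(.065,.15,.008):
    q=P[(P[:,2]>=a)&(P[:,2]<a+.008)]
    if len(q)>2: print(round(a,3),len(q),q.min(0).round(3),q.max(0).round(3))
go((.6085,-.222,.006))
E
```

```text
time_s: 9.3
ee_pos: [0.6091, -0.2202, 0.2202]
tool_rot: [[-1.0, -0.003, -0.001], [-0.003, 1.0, 0.001], [0.001, 0.001, -1.0]]
ft_force: [-1.1, -0.6, 0.5]
finger_gap: 0.0552
grip_force: 0.0
time_s: 9.8
ee_pos: [0.6088, -0.2207, 0.1166]
tool_rot: [[-1.0, -0.002, -0.001], [-0.002, 1.0, 0.001], [0.001, 0.001, -1.0]]
ft_force: [0.4, 0.7, 0.9]
finger_gap: 0.0558
grip_force: 0.0
0.137 19 [ 0.599 -0.25   0.141] [ 0.62  -0.185  0.145]
0.145 49 [ 0.598 -0.251  0.146] [ 0.621 -0.179  0.153]
now [ 0.6096 -0.2214  0.118 ] F [-0.2 -0.4  1.3] gap 0.0558 dr [-0.      0.0005  0.0008]
[ 0.6085 -0.222   0.006 ] [ 0.0015 -0.0007  0.1401] mm 112
```

View pics/s4.png

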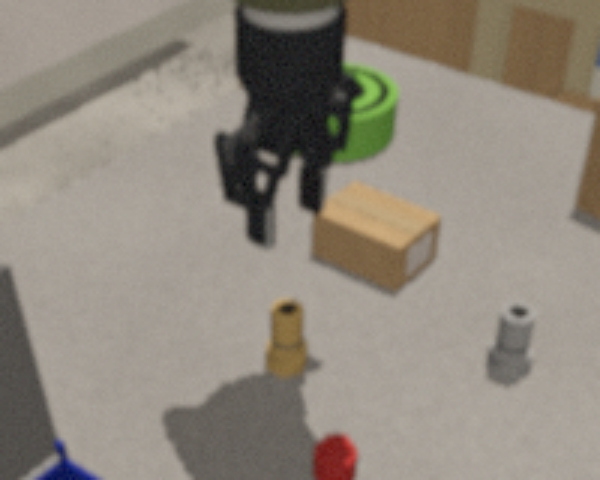

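The fingers straddle the brass coupler (crop (285,310)), with tips at z = 0.140, which agrees with the 38 mm correction. Descend and close.

```bash
python3 -m crank '{"travel":[[0.001,0,0.04],[0.001,0,0.08],[0.001,0,0.11],[0.001,0,0.13],[0.001,0,0.139],[0.001,0,0.139],[0.001,0,0.139]],"dr":[[0,0,0],[0,0,0],[0,0,0],[0,0,0],[0,0,0],[0,0,0],[0,0,0]]}' && python3 -m crank '{"travel":[[0,0,0],[0,0,0],[0,0,0],[0,0,0],[0,0,0],[0,0,0]],"dr":[[0,0,0],[0,0,0],[0,0,0],[0,0,0],[0,0,0],[0,0,0]]}' -1 45
```

```text
time_s: 10.43
ee_pos: [0.6091, -0.2224, 0.0075]
tool_rot: [[-1.0, -0.0, 0.002], [-0.0, 1.0, -0.0], [-0.002, -0.0, -1.0]]
ft_force: [0.4, 0.7, 0.6]
finger_gap: 0.0557
grip_force: 0.0
time_s: 10.93
ee_pos: [0.609, -0.2227, 0.0075]
tool_rot: [[-1.0, -0.0, 0.003], [-0.0, 1.0, -0.001], [-0.003, -0.001, -1.0]]
ft_force: [-0.6, -0.5, 8.4]
finger_gap: 0.027
grip_force: 43.9
```

```bash
python3 -m crank '{"travel":[[0,0,-0.01],[0,0,-0.03],[0,0,-0.06],[0,0,-0.10],[0,0,-0.14],[0,0,-0.16],[0,0,-0.16],[0,0,-0.16]],"dr":[[0,0,0],[0,0,0],[0,0,0],[0,0,0],[0,0,0],[0,0,0],[0,0,0],[0,0,0]]}'; python3 -c "
from s import *
go((.548,-.17,.1355),(.548,.085,.1355))"
```

```text
time_s: 11.6
ee_pos: [0.6081, -0.2222, 0.1345]
tool_rot: [[-1.0, -0.0, 0.002], [-0.0, 1.0, 0.0], [-0.002, 0.0, -1.0]]
ft_force: [-1.0, -0.2, -3.5]
finger_gap: 0.0266
grip_force: 44.6
now [ 0.6081 -0.2222  0.1345] F [-1.  -0.2 -3.5] gap 0.0266 dr [0.     0.0008 0.0001]
[ 0.548  -0.17    0.1355] [ 0.0752  0.0652 -0.0013] mm 80
[0.548  0.085  0.1355] [ 0.0751  0.384  -0.0013] mm 313
```

```bash
python3 -m crank '{"travel":[[0.03,0.025,0],[0.06,0.05,0],[0.075,0.08,0],[0.075,0.12,0],[0.075,0.16,0],[0.075,0.20,0],[0.075,0.24,0],[0.075,0.28,0],[0.075,0.32,0],[0.075,0.35,0],[0.075,0.37,0],[0.075,0.384,0],[0.075,0.384,0],[0.075,0.384,0],[0.075,0.384,0]],"dr":[[0,0,0],[0,0,0],[0,0,0],[0,0,0],[0,0,0],[0,0,0],[0,0,0],[0,0,0],[0,0,0],[0,0,0],[0,0,0],[0,0,0],[0,0,0],[0,0,0],[0,0,0]]}'; python3 - <<'E'
from m import *
from s import go
p,d=r.capture('side'); cv2.imwrite('pics/s5.png',cv2.resize(p[120:330,80:340,::-1],None,fx=2.5,fy=2.5))
P=cloud('side',d,rng(hsv(p),(12,90,30),(30,255,255))&box(d.shape,120,120,300,300)); P=P[(abs(P[:,0]-.548)<.06)&(abs(P[:,1]-.085)<.06)]
print(len(P),np.percentile(P,[2,98],axis=0))
go((.548,.085,.0125))
E
```

```text
time_s: 12.85
ee_pos: [0.5476, 0.0832, 0.1333]
tool_rot: [[-1.0, 0.002, -0.001], [0.002, 1.0, -0.001], [0.001, -0.001, -1.0]]
ft_force: [-0.2, -0.3, -2.2]
finger_gap: 0.0269
grip_force: 44.9
523 [[0.51186181 0.0699754  0.12651187]
 [0.55606846 0.11973922 0.3489267 ]]
now [0.5478 0.0831 0.1335] F [ 0.3  0.2 -2. ] gap 0.0269 dr [-0.0003 -0.0002 -0.0011]
[0.548  0.085  0.0125] [-0.0004  0.0025  0.1512] mm 121
```

View pics/s5.png

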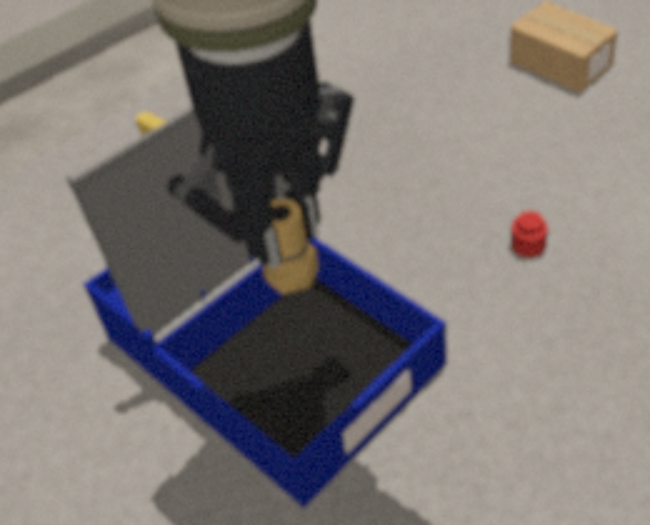

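The coupler hangs upright in the jaws (crop (290,250)) over the open bay, with its bottom at z ≈ 0.1265. I lower to just above the floor, then slowly.

```bash
python3 -m crank '{"travel":[[0,0.0025,0.02],[0,0.0025,0.05],[0,0.0025,0.08],[0,0.0025,0.11],[0,0.0025,0.13],[0,0.0025,0.14],[0,0.0025,0.143],[0,0.0025,0.145],[0,0.0025,0.145],[0,0.0025,0.145]],"dr":[[0,0,0],[0,0,0],[0,0,0],[0,0,0],[0,0,0],[0,0,0],[0,0,0],[0,0,0],[0,0,0],[0,0,0]]}'; python3 -m crank '{"travel":[[0,0,0.001],[0,0,0.002],[0,0,0.003],[0,0,0.004],[0,0,0.005],[0,0,0.005],[0,0,0.005]],"dr":[[0,0,0],[0,0,0],[0,0,0],[0,0,0],[0,0,0],[0,0,0],[0,0,0]]}'
```

```text
time_s: 13.73
ee_pos: [0.5486, 0.087, 0.0189]
tool_rot: [[-1.0, 0.0, 0.002], [0.0, 1.0, 0.001], [-0.002, 0.001, -1.0]]
ft_force: [0.2, 0.9, -1.1]
finger_gap: 0.0269
grip_force: 44.9
time_s: 14.32
ee_pos: [0.5478, 0.087, 0.0137]
tool_rot: [[-1.0, -0.0, -0.0], [-0.0, 1.0, 0.0], [0.0, 0.0, -1.0]]
ft_force: [0.3, 0.0, -2.6]
finger_gap: 0.0269
grip_force: 44.9
```

```bash
python3 -m crank '{"travel":[[0,0,0.001],[0,0,0.001],[0,0,0.002],[0,0,0.002],[0,0,0.002]],"dr":[[0,0,0],[0,0,0],[0,0,0],[0,0,0],[0,0,0]]}'
```

```text
time_s: 14.73
ee_pos: [0.548, 0.087, 0.0126]
tool_rot: [[-1.0, -0.0, 0.0], [-0.0, 1.0, 0.0], [-0.0, 0.0, -1.0]]
ft_force: [-3.1, -0.9, 5.0]
finger_gap: 0.027
grip_force: 45.6
```

The floor is touched: the vertical force went from -2.6 to +5 N. Release and rise.

```bash
python3 -m crank '{"travel":[[0,0,0],[0,0,0],[0,0,0],[0,0,0],[0,0,0],[0,0,0]],"dr":[[0,0,0],[0,0,0],[0,0,0],[0,0,0],[0,0,0],[0,0,0]]}' 0.3 && python3 -m crank '{"travel":[[0,0,-0.02],[0,0,-0.05],[0,0,-0.09],[0,0,-0.13],[0,0,-0.17],[0,0,-0.21],[0,0,-0.25],[0,0,-0.25],[0,0,-0.25]],"dr":[[0,0,0],[0,0,0],[0,0,0],[0,0,0],[0,0,0],[0,0,0],[0,0,0],[0,0,0],[0,0,0]]}'; python3 - <<'E'
from m import *
p,d=r.capture('side'); cv2.imwrite('pics/s6.png',p[:,:,::-1]); h=hsv(p)
P=cloud('side',d,rng(h,(12,90,30),(30,255,255))&box(d.shape,160,180,250,300)); print(len(P),np.percentile(P,[2,98],axis=0).round(3))
P=cloud('side',d,rng(h,(0,0,40),(179,60,140))&box(d.shape,100,140,200,250)); P=P[(P[:,2]>.08)&(P[:,2]<.21)&(P[:,0]<.75)]
a=np.polyfit(P[:,2],P[:,0],1); print('flap angle',np.pi/2+np.arctan(a[0]),len(P)); print(r.get_obs()['ee_pos'],r.get_obs()['time_s'])
E
```

```text
time_s: 15.23
ee_pos: [0.5478, 0.087, 0.0122]
tool_rot: [[-1.0, -0.0, 0.0], [-0.0, 1.0, 0.0], [-0.0, 0.0, -1.0]]
ft_force: [0.2, -0.6, 0.0]
finger_gap: 0.0551
grip_force: 0.0
time_s: 15.98
ee_pos: [0.5488, 0.0872, 0.214]
tool_rot: [[-1.0, -0.0, 0.004], [-0.0, 1.0, 0.001], [-0.004, 0.001, -1.0]]
ft_force: [-0.7, -0.5, -1.2]
finger_gap: 0.0554
grip_force: 0.0
562 [[0.531 0.049 0.004]
 [0.604 0.105 0.066]]
flap angle 1.6854088760518176 4095
[0.54789903 0.08707069 0.21225292] 16.0333
```

View pics/s6.png

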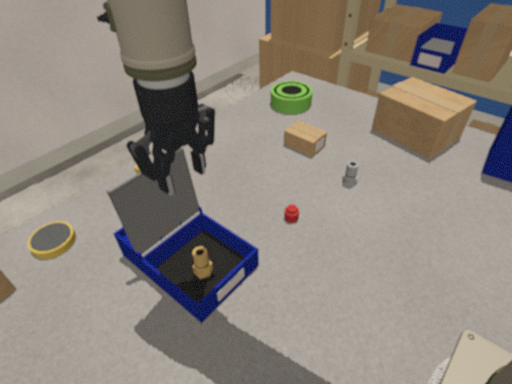

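The side view shows the brass coupler upright on the bay floor at (202,263) and the flap open at about 1.7 rad. The steel coupler (350,174), cap (291,213) and carton (305,138) haven't moved, and the gripper is clear.

```bash
python3 -m crank '{"travel":[[0,0,0],[0,0,0],[0,0,0],[0,0,0]],"dr":[[0,0,0],[0,0,0],[0,0,0],[0,0,0]]}' >/dev/null; python3 -c "
from workcell import r
print(r.close_job())"
```

```text
the job is handed in; nothing more can be done
None
```

I handed the job in at about 16 s of the 59 s: the flap stands open at about 1.7 rad, the brass coupler is upright on the lower-bay floor, and the steel coupler, dust cap and carton look unmoved; the first grab at the tab closed on air because the TCP height read about 38 mm low, which I corrected for after that.

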